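# Unfold the clamp's crank handle and secure a kit carton for the drive

### The arm

A 6-joint arm with a two-finger parallel gripper is mounted at the origin on a cart in front of the work surface, level with it; the furniture and walls round the work are solid. World frame = base frame: x ahead of the robot, y to its left, z up, the work surface at z = 0. Lengths are in m, angles in rad, forces in N, time in s.
With the tool pointing down it reaches from about 0.35 to 0.775 m from the base axis. Payload 7.3 kg.
Tool frame: the origin (TCP) lies on the centre line of the jaws, within the pads' length; the fingertips stand 17 mm ahead of it and the grasp point (between the pads) lies 2 mm behind it (tip_reach is the distance from the TCP to the fingertips, in m); z points along the fingers, x is the direction in which the jaws open and shut, and the axes are right-handed (so a half turn about z gives the same grasp; the last joint's range is limited). The gripper opens to 92 mm and grips with 3 to 60 N. Pads are 19 mm wide; open, the fingers measure 130 mm over their backs; the gripper's body (75 mm by 190 mm) begins 47 mm behind the grasp point.
Start: joints at [1.179, 0.342, 1.524, -0, 1.275, -0.146], TCP at [0.128, 0.509, 0.244] pointing down, gripper open.
Joint ranges: [-2.53, 2.53], [-0.77, 2.02], [0.04, 2.7], [-1, 4.14], [0.28, 2.66], [-3.11, 3.11]. Speed limits (rad/s): [2.57, 2.57, 3.14, 3.14, 3.14, 3.14].

### API

Orientations are given as a unit quaternion [x, y, z, w].
In Python, from station import * gives the robot as it stands.
- The arm moves only by the tool step_arm, never from a script. Its argument "motion" is a list of rows, each an object of numbers: "x", "y", "z": the shift along the world's x, y, z in m; "spin": the turn about the world's z in rad; "hand": the opening, from 0 (shut) to 1 (fully open). In form: [{"x": .., "y": .., "z": .., "spin": .., "hand": ..}, ...]. A call has 1 to 8 rows; each row is the pose to reach, as a shift and turn from the pose commanded when the call began; what a row does not reach only later rows make up. A row lasts 1/8 s, in which the tool goes at most 62.5 mm and 10.7 degrees, less where a joint would pass 70% of its speed; a pose out of reach is approached as far as the arm can. A call with a gripper value outside its range is refused whole. The fingers move at their own pace and stop on an object; "newtons" is the grip in N (left out, the last holds). Time passes only in rows, so rows that repeat a pose let the fingers close. It gives the time, the measured TCP pose, the force and the opening at its end, in the units of the state.
- get_obs(): the state, without advancing time (a new reading comes with each control period).
- snapshot(name): name is "scene" or "top"; returns a dict with "image" (480x640x3 uint8, red, green, blue), "fovy" (degrees; the focal length in pixels is half the picture's height over the tangent of half this angle, whatever the lens; pixels are square), "cx", "cy" (the principal point, pixels), "R" (3x3) and "t" (3): a world point X has camera coordinates R X + t. Camera axes: x right, y down, z forward; pixel columns grow to the right and rows downward; lengths in m; the calibration is good to about 2 mm. A picture is of the moment at which its call begins. There is no depth.
- hand_in(): hands the job in, once; it reports no verdict.
Trained networks look in the newest picture that a camera, given by its name, has taken for a name from the list of things; names that differ only in an ending like _2 or _b are one class to them, and where a whole thing is asked for, a point or a joint stands for the part that bears it (a point fixed in the world has none). Each returns a list of dicts, best first, with "score" (0 to 1); they miss things now and then, are a little off and sometimes report something else, mostly with a low value. They report only what shows in the picture. A call takes as long as a camera call. They do not tell look-alikes from the thing itself.
- regions_of(query, camera): "pixels" (480x640 bool, what is visible of it) and "point" ([column, row] in pixels, amid what is visible of it).
The state is a dict: "t": time; "q": joint angles; "dq": joint speeds; "joint_efforts": joint torques, N m; "position": TCP position; "tool_rot": TCP orientation; "wrist_force": force on the tool from outside, world axes, zero at the start; "moment": the same for the moment, N m; "gripper_width": finger opening in m.
Only numpy, scipy, OpenCV 4.12 (cv2) and the standard library are available. Lean on these libraries where they do the work, as an engineer would, in place of code of your own. Each camera call takes 0.05 s, during which the arm holds its last target.

### The job

Secure the kit carton for the drive in the transit clamp: first swing the folded crank handle fully up to its upright working position, then wind the crank clockwise by it until the sprung jaw holds the carton against the fence with a firm squeeze of about 15 N, and let go with the handle left upright. The carton is crushed at 30 N, so wind by feel. Work by the crank alone: do not push on the jaw or the carton, and leave the things lying around the clamp where they are.

Things in the scene. Friction and masses are not known exactly. Their poses are not given: they have to be found in the camera images.
- clamp: Transit clamp screwed to the worktop: aluminium base 116 x 345 mm with a square grey gear housing (90 x 90 mm, top at height 60 mm) under the crank. Origin: on the worktop, on the crank's axis. Its y axis is the clamping direction, from the housing towards carton and fence; z up. Heights here and below are above the worktop.
- crank_axis (a point): Point on the vertical crank axis at height 102 mm; axes as the clamp's. The crank arm is a steel bar 13 mm wide, top at height 88 mm, on a hub 22 mm wide; it sweeps above the rest of the clamp.
- grip_hinge (a point): Centre of the folding grip's hinge at the outer end of the crank arm, 65 mm from the crank axis, height 102 mm; it goes round with the arm. The hinge axis is level and square to the arm: the grip swings in the arm's vertical plane.
- grip_point (a point): Point on the centre line of the black round grip, 45 mm from its hinge, good to grasp. The sleeve is 18 mm thick, 10 to 64 mm from the hinge, and spins freely about its length, so it can be held while cranking. Folded it lies level on the arm, from the hinge back over the hub, at height 102 mm. Upright it stands above the hinge, with this point at height 147 mm.
- grip_stem (a joint): Fold angle of the grip: 0 folded flat on the arm, 1.571 rad upright at its stop (working position). It stays where it is left; swinging it takes about 0.1 Nm (2.2 N at the grip point), and an inward radial push beyond that folds it back.
- crank (a joint): Crank angle, rad, clockwise from above; at 0 the arm points along the clamp's +x. Starts within -0.9 to 0.9. Each rad moves the jaw 10 mm to the fence. Free winding takes about 0.25 Nm (3.8 N at the grip, 65 mm out); each 10 N of squeeze adds 0.10 Nm (1.5 N), so 2.3 N more than in free winding means 15 N. Let go, it stays put and keeps the squeeze (up to 25 N).
- jaw: Grey jaw driven by the crank, 80 mm wide, top at height 54 mm. Origin: on the worktop, at the clamp's origin when the crank is at 0; it travels with the jaw. The sprung pad in front has its face 100 mm ahead of this origin along the clamping direction when free; it gives 1 mm per 3 N: at 15 N it is pushed in 5 mm of its 13 mm.
- carton: Kit carton, closed box: 62 mm along the clamping direction (its x), 90 mm across, 46 mm high, about 0.25 kg, loose on the clamp's mat (height 8 mm) between pad and fence. Origin: centre of its underside. The grey fence beyond it was set by hand and its place is not given: its face is 2 to 10 mm past the carton, 195 to 213 mm from the crank axis.
- lab_timer: Bystander: white digital timer lying flat, 68 x 62 x 18 mm. Origin: centre of its underside.
- label_tape: Bystander: roll of tan tape lying flat, 100 mm across, 25 mm high. Origin: centre of its underside.
- small_bottle: Bystander: small white screw-cap bottle, 30 mm across, 52 mm high, standing. Origin: centre of its underside.
Not all that is in view belongs to the job. What is shaped like the carton but black or yellow is not meant.

How it is judged:
On the way, in this order (a step that is already met when the one before it is completed fails the run):
1. the grip has been swung up to its upright working position (within 0.1 rad of its stop) before cranking (value of joint grip_stem above 1.47 rad), for 0.2 s.
2. the crank has been wound until the jaw squeezes the carton with more than 8 N (contact force between jaw and carton above 8 N and value of joint grip_stem above 1.3 rad), for 0.2 s.
At the end, for the whole second after the job is handed in: The jaw holds the carton, lying flat and at rest, against the fence with 8 to 22 N; the crank's grip stands upright (within 0.17 rad of its stop) and has been let go (contact force between jaw and carton between 8 and 22 N and value of joint grip_stem above 1.4 rad and linear speed of carton below 0.01 m/s and angle between carton's own z axis and vertical below 0.1 rad); the robot touches nothing.
It fails at once if the crank is wound (its grip hinge moved over 40 mm) while the grip is not upright (distance of grip_hinge from where it was at the start of the episode above 0.04 m and value of joint grip_stem below 1.2 rad).
It fails at once if the carton is squeezed with more than 30 N (contact force between jaw and carton above 30 N).
It fails at once if the robot pushes on the jaw or the carton (contact force between any of the fingers, the arm and jaw above 2 N or contact force between any of the fingers, the arm and carton above 2 N).
It fails at once if a bystander is shifted by more than 30 mm (distance of any of lab_timer, label_tape, small_bottle from where it was at the start of the episode above 0.03 m).
It also fails if it takes over 72 s, if anything falls off the work surface, if the arm or the gripper's body presses on something with over 40 N, if the wrist force passes 120 N, or if a joint passes its speed limit or range.

## Working session

There is one attempt and no reset: what is moved stays moved. The work goes in short steps, Python scripts to look and compute and a tool call to move; the robot and the scene stay as the last step left them, time stands still between calls to the robot, and variables do not carry over. Pictures are saved under pics/ and viewed, and the job is handed in when it is done.

Besides the shell and the picture viewer there is one more tool, called after "Emit:" as name(argument=value, ...) on one line, values as JSON. step_arm: Moves the arm, as the interface text tells. Its arguments: {"type":"object","properties":{"motion":{"type":"array","items":{"type":"object","properties":{"x":{"type":"number"},"y":{"type":"number"},"z":{"type":"number"},"spin":{"type":"number"},"hand":{"type":"number"}}}},"newtons":{"type":"number"}},"required":["motion"]}

```bash
mkdir -p pics; ls; python3 - <<'E'
from station import *
import cv2
o=get_obs(); print({k:(v if not hasattr(v,'tolist') else v.tolist()) for k,v in o.items()})
for c in ("scene","top"):
    s=snapshot(c); cv2.imwrite(f"pics/{c}0.png",s["image"][:,:,::-1]); print(c,s["fovy"],s["cx"],s["cy"],s["R"],s["t"])
    for n in ["clamp","grip_point","grip_hinge","crank","jaw","carton","lab_timer","label_tape","small_bottle"]:
        r=regions_of(n,c); print(n,[(round(d["score"],2),d["point"],int(d["pixels"].sum())) for d in r[:3]])
E
```

```text
pics
{'t': 0.0, 'q': [1.1790322232013484, 0.34274312956242275, 1.52504641179071, 3.8139223857502114e-06, 1.275403200492681, -0.14604336601278153], 'dq': [-0.00034531030344391744, 0.00042084661857913074, -0.0009173597083381973, -7.790382097729297e-05, 0.0021727147923587733, 0.001034964378640836], 'joint_efforts': [-0.0013093066445435397, -43.12516808509827, -24.421682953834534, 0.07176731480285525, 0.05605773883871734, -0.00012759554010699503], 'position': [0.12755585475076073, 0.5088607349716329, 0.24302410003041264], 'tool_rot': [0.788433814646335, 0.6151190777796051, -0.0006965835678027339, 0.00039350365939293003], 'wrist_force': [-0.8490649649407057, 0.059936427283880184, -0.23494933854176728], 'moment': [0.001070619830460662, 0.006913284125031597, 0.019470806686213125], 'gripper_width': 0.09185201158480658}
scene 42.23629848117721 316.3755153170077 230.33926203097923 [[ 0.61987017 -0.78442622 -0.02089214]
 [-0.55193698 -0.41691795 -0.72218072]
 [ 0.55778719  0.45918943 -0.69138883]] [-0.30819512  0.38731862  1.09427201]
clamp []
grip_point []
grip_hinge [(0.73, [349.6, 248.2], 36
[... 391 characters left out ...]
0607185 -0.99953433 -0.02990419]
 [-0.99173683  0.00985131 -0.12791016]
 [ 0.1281452   0.02888043 -0.99133482]] [0.05081733 0.57036573 1.26186725]
clamp [(0.74, [328.1, 272.3], 5497)]
grip_point [(0.52, [353.2, 241.4], 234), (0.3, [268.0, 346.3], 735)]
grip_hinge [(0.6, [354.3, 247.0], 281)]
crank [(0.71, [353.8, 244.8], 301), (0.25, [353.6, 217.2], 145)]
jaw [(0.69, [325.1, 269.2], 578), (0.54, [351.5, 245.0], 317)]
carton [(0.81, [196.7, 255.4], 1113), (0.72, [192.6, 325.0], 1228), (0.66, [196.5, 191.6], 1173)]
lab_timer [(0.97, [268.4, 346.1], 732), (0.5, [326.5, 267.4], 591)]
label_tape [(0.76, [467.3, 329.0], 612)]
small_bottle [(0.57, [353.3, 216.5], 149), (0.41, [326.6, 271.2], 5578)]
```

```bash
python3 - <<'E'
import cv2
a=cv2.imread("pics/scene0.png")
cv2.imwrite("pics/s1.png",cv2.resize(a[150:400,180:460],None,fx=2.8,fy=2.4*1.0,interpolation=2) if 0 else cv2.resize(a[170:390,180:460],None,fx=2.7,fy=2.7,interpolation=2))
a=cv2.imread("pics/top0.png")
cv2.imwrite("pics/t1.png",cv2.resize(a[170:370,180:440],None,fx=3,fy=3,interpolation=2))
E
```

```text
(no output)
```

View pics/s1.png

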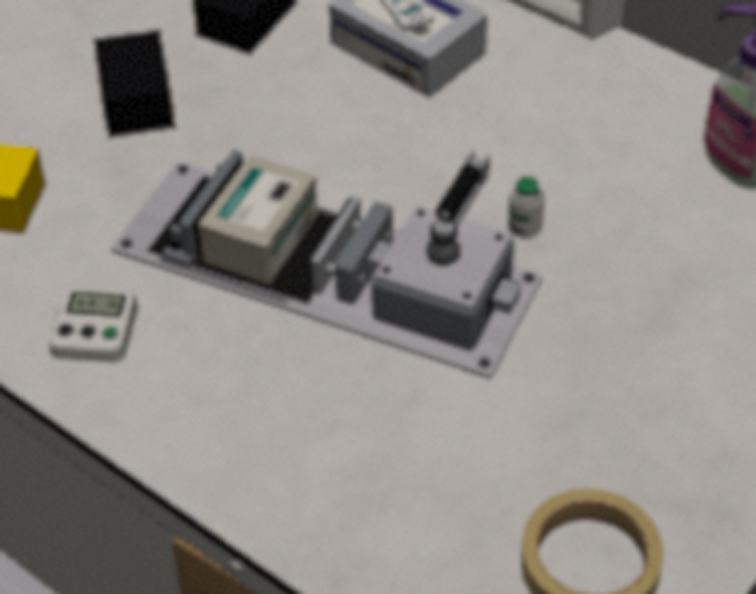

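View pics/t1.png

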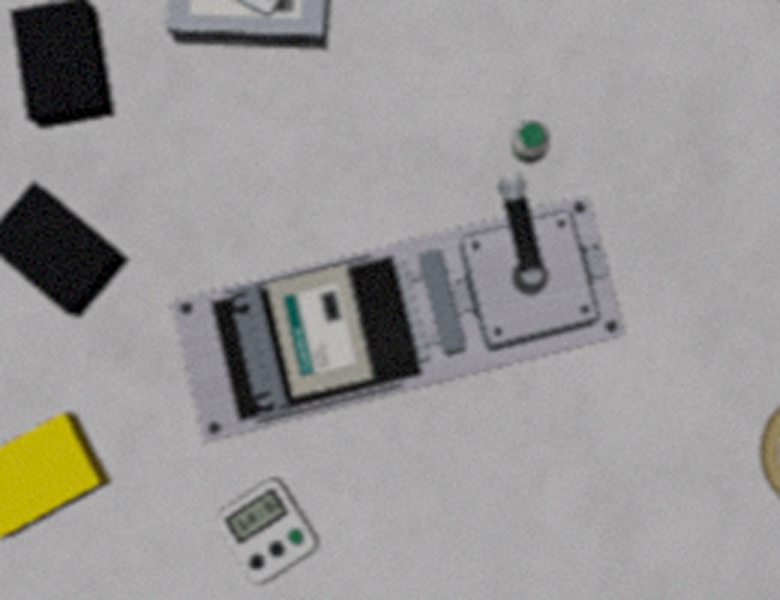

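View pics/top0.png

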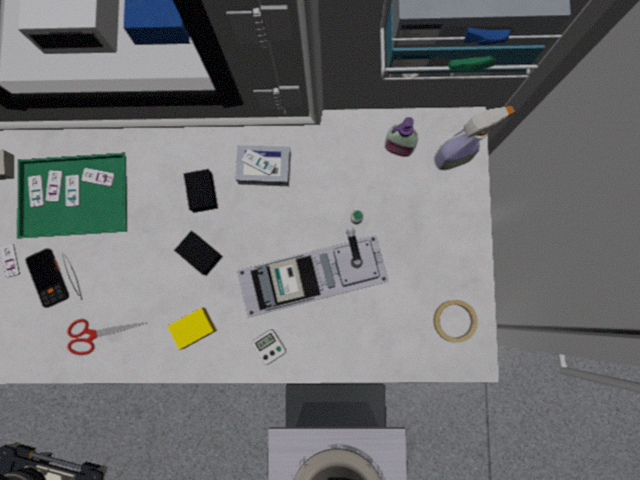

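View pics/scene0.png

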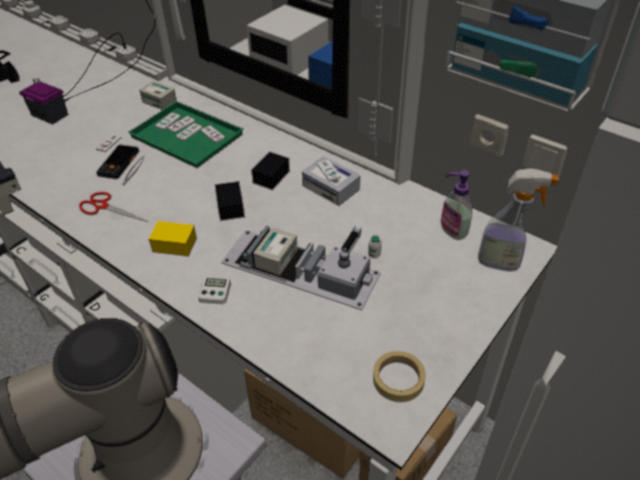

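```bash
cat > h.py <<'E'
import numpy as np, cv2
from station import *
def load(c):
    s=snapshot(c); f=240/np.tan(np.radians(s["fovy"])/2); return s,f
def ray(s,f,u,v):
    R=np.array(s["R"]);t=np.array(s["t"])
    return -R.T@t, R.T@np.array([(u-s["cx"])/f,(v-s["cy"])/f,1])
def atz(s,f,u,v,z):
    o,d=ray(s,f,u,v); return o+d*(z-o[2])/d[2]
def proj(s,f,X):
    p=np.array(s["R"])@X+s["t"]; return np.array([s["cx"]+f*p[0]/p[2],s["cy"]+f*p[1]/p[2]])
E
python3 - <<'E'
from h import *
np.set_printoptions(precision=4,suppress=True)
s,f=load("top"); S,F=load("scene")
T=lambda x,y:(180+x/3,170+y/3); C=lambda x,y:(180+x/2.7,170+y/2.7)
cs=[(178,303),(588,198),(622,328),(208,440)]
P=[atz(s,f,*T(*c),0.006) for c in cs]; print(np.array(P))
for c in [(113,250),(182,160),(540,278),(490,376)]: print('scene corner',atz(S,F,*C(*c),0.006))
print('housing top', [atz(s,f,*T(*c),0.06)[:2] for c in [(462,240),(572,210),(598,318),(492,348)]])
print('hub',atz(s,f,*T(531,276),.095)[:2],atz(S,F,*C(443,228),.1)[:2])
print('hinge',atz(s,f,*T(512,188),.102)[:2],atz(S,F,*C(478,165),.102)[:2])
print('carton',[atz(s,f,*T(*c),0.054)[:2] for c in [(264,289),(348,264),(373,378),(290,400)]])
print('bottle',atz(s,f,*T(532,134),.052)[:2])
E
```

```text
[[ 0.5176  0.2291  0.006 ]
 [ 0.599  -0.0995  0.006 ]
 [ 0.4947 -0.1243  0.006 ]
 [ 0.4088  0.204   0.006 ]]
scene corner [0.4079 0.2029 0.006 ]
scene corner [0.5238 0.2314 0.006 ]
scene corner [ 0.5983 -0.1001  0.006 ]
scene corner [ 0.4895 -0.127   0.006 ]
housing top [array([0.5595, 0.0019]), array([ 0.5819, -0.0827]), array([ 0.4988, -0.1008]), array([ 0.4766, -0.02  ])]
hub [ 0.5278 -0.0489] [ 0.5225 -0.056 ]
hinge [ 0.593  -0.0355] [ 0.5939 -0.0379]
carton [array([0.5237, 0.1547]), array([0.5425, 0.0898]), array([0.4548, 0.0709]), array([0.4385, 0.1344])]
bottle [ 0.643  -0.0534]
```

Emit:
step_arm(motion=[{"x": 0.03,"y": -0.04,"spin": 0.06},{"x": 0.06,"y": -0.08,"spin": 0.12},{"x": 0.09,"y": -0.12,"spin": 0.18},{"x": 0.12,"y": -0.16,"spin": 0.24},{"x": 0.15,"y": -0.2,"spin": 0.3},{"x": 0.18,"y": -0.24,"spin": 0.36},{"x": 0.21,"y": -0.28,"spin": 0.42},{"x": 0.24,"y": -0.32,"spin": 0.45}])

```text
$.motion[0]: bad value
```

```bash
python3 - <<'E'
from h import *
np.set_printoptions(precision=4,suppress=True)
s,f=load("top")
r=regions_of("grip_point","top")+regions_of("crank","top")
T=lambda x,y:(180+x/3,170+y/3)
im=s["image"].astype(int)
# dark sleeve pixels
m=(im.sum(2)<150); m[:230]=0; m[262:]=0; m[:,:340]=0; m[:,372:]=0
v,u=np.nonzero(m); print(len(u))
P=np.array([atz(s,f,a,b,.104)[:2] for a,b in zip(u,v)])
c=P.mean(0); w=np.linalg.svd(P-c)[2][0]; pr=(P-c)@w; print(c,w,pr.min(),pr.max(),np.degrees(np.arctan(w[1]/w[0])), c-np.sign(w[0])*0)
print(get_obs()["position"])
E
```

```text
144
[ 0.5591 -0.0423] [-0.977  -0.2134] -0.0258284389042308 0.025262193175124615 12.322600635585758 [ 0.5591 -0.0423]
[0.1277 0.5092 0.2437]
```

Emit:
step_arm(motion=[{"x": 0.03,"y": -0.04,"z": 0,"spin": 0.06,"hand": 1},{"x": 0.06,"y": -0.08,"z": 0,"spin": 0.12,"hand": 1},{"x": 0.09,"y": -0.12,"z": 0,"spin": 0.18,"hand": 1},{"x": 0.12,"y": -0.16,"z": 0,"spin": 0.24,"hand": 1},{"x": 0.15,"y": -0.2,"z": 0,"spin": 0.3,"hand": 1},{"x": 0.18,"y": -0.24,"z": 0,"spin": 0.36,"hand": 1},{"x": 0.21,"y": -0.28,"z": 0,"spin": 0.42,"hand": 1},{"x": 0.24,"y": -0.32,"z": 0,"spin": 0.45,"hand": 1}], newtons=10)

```text
t: 2.25
position: [0.3686, 0.1878, 0.244]
tool_rot: [0.631, 0.776, 0.0, 0.0]
wrist_force: [-0.1, 0.2, 0.3]
gripper_width: 0.0917
```

Emit:
step_arm(motion=[{"x": 0.03,"y": -0.04,"z": 0,"spin": 0,"hand": 1},{"x": 0.06,"y": -0.08,"z": 0,"spin": 0,"hand": 1},{"x": 0.09,"y": -0.12,"z": 0,"spin": 0,"hand": 0.8},{"x": 0.12,"y": -0.16,"z": 0,"spin": 0,"hand": 0.7},{"x": 0.15,"y": -0.2,"z": 0,"spin": 0,"hand": 0.6},{"x": 0.181,"y": -0.233,"z": 0,"spin": 0,"hand": 0.5},{"x": 0.181,"y": -0.233,"z": -0.03,"spin": 0,"hand": 0.5},{"x": 0.181,"y": -0.233,"z": -0.06,"spin": 0,"hand": 0.5}], newtons=10)

```text
t: 3.25
position: [0.5491, -0.0445, 0.1829]
tool_rot: [0.632, 0.775, 0.0, 0.0]
wrist_force: [0.7, -0.2, -0.2]
gripper_width: 0.046
```

```bash
python3 - <<'E'
from h import *
for c in ("scene","top"):
    s,f=load(c); o=get_obs(); p=o["position"]; print(p,proj(s,f,np.array(p)+[0,0,-.017]))
    a=s["image"][:,:,::-1][150:330,250:450]; cv2.imwrite(f"pics/{c}2.png",cv2.resize(a,None,fx=3,fy=3,interpolation=2))
E
```

```text
[ 0.54676534 -0.04374485  0.17872884] [346.60986685 223.95506077]
[ 0.54690909 -0.04356151  0.18065569] [355.81571671 249.74623919]
```

View pics/scene2.png

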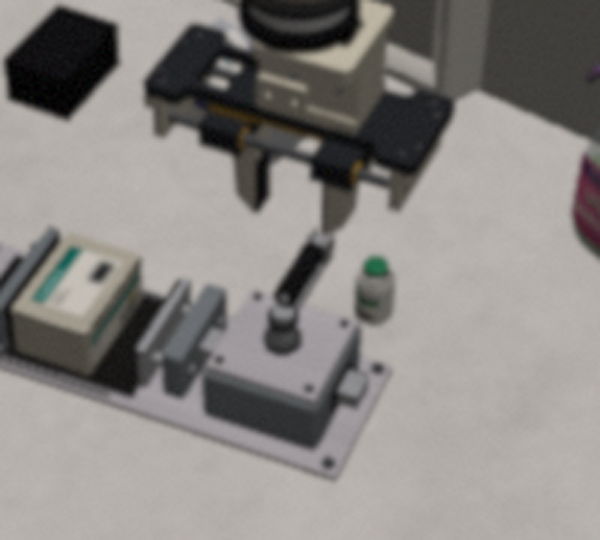

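View pics/top2.png

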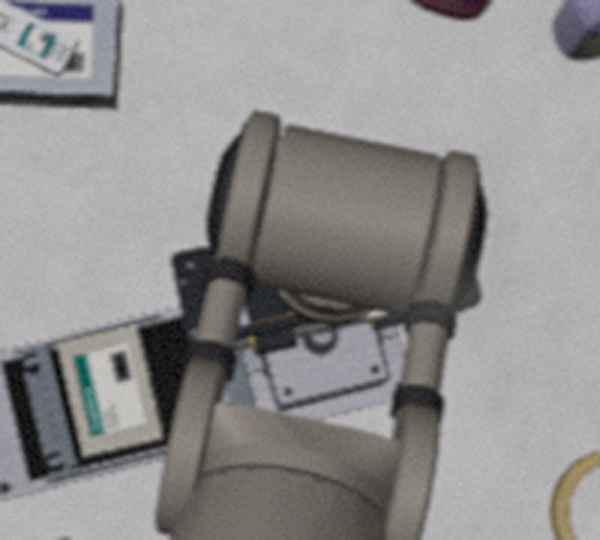

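Emit:
step_arm(motion=[{"x": 0.001,"y": -0.001,"z": -0.025,"spin": 0,"hand": 0.5},{"x": 0.001,"y": -0.001,"z": -0.05,"spin": 0,"hand": 0.5},{"x": 0.001,"y": -0.001,"z": -0.073,"spin": 0,"hand": 0.5},{"x": 0.001,"y": -0.001,"z": -0.073,"spin": 0,"hand": 0.35}], newtons=10)

```text
t: 3.85
position: [0.5493, -0.0445, 0.1105]
tool_rot: [0.631, 0.776, -0.0, -0.001]
wrist_force: [0.4, 0.6, 0.0]
gripper_width: 0.0398
```

```bash
python3 - <<'E'
from h import *
for c in ("scene",):
    s,f=load(c); o=get_obs(); print(o["position"],o["wrist_force"],o["gripper_width"])
    a=s["image"][:,:,::-1][190:310,280:440]; cv2.imwrite(f"pics/{c}3.png",cv2.resize(a,None,fx=4,fy=4,interpolation=2))
E
```

```text
[ 0.55009892 -0.04473725  0.11158159] [-0.18800021 -0.36750313  0.62664549] 0.03626711880292403
```

View pics/scene3.png

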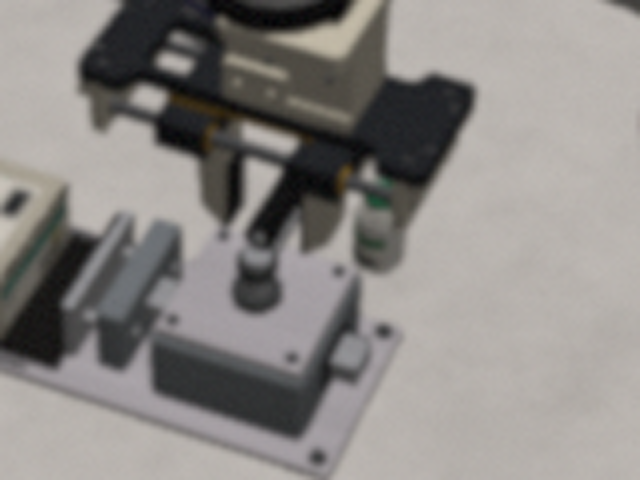

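Emit:
step_arm(motion=[{"x": 0,"y": 0,"z": -0.003,"spin": 0,"hand": 0.3},{"x": 0,"y": 0,"z": -0.003,"spin": 0,"hand": 0.2},{"x": 0,"y": 0,"z": -0.003,"spin": 0,"hand": 0.1},{"x": 0,"y": 0,"z": -0.003,"spin": 0,"hand": 0.1},{"x": 0,"y": 0,"z": -0.003,"spin": 0,"hand": 0.1}], newtons=10)

```text
t: 4.53
position: [0.5501, -0.0448, 0.1082]
tool_rot: [0.631, 0.776, 0.0, 0.0]
wrist_force: [0.1, 0.6, 3.2]
gripper_width: 0.0175
```

Emit:
step_arm(motion=[{"x": 0.0,"y": 0,"z": 0.0045,"spin": 0,"hand": 0.1},{"x": 0.001,"y": 0,"z": 0.009,"spin": 0,"hand": 0.1},{"x": 0.002,"y": 0.0004,"z": 0.0133,"spin": 0,"hand": 0.1},{"x": 0.0035,"y": 0.0007,"z": 0.0175,"spin": 0,"hand": 0.1},{"x": 0.0054,"y": 0.0011,"z": 0.0216,"spin": 0,"hand": 0.1},{"x": 0.0077,"y": 0.0016,"z": 0.0254,"spin": 0,"hand": 0.1},{"x": 0.0103,"y": 0.0022,"z": 0.029,"spin": 0,"hand": 0.1},{"x": 0.0133,"y": 0.0028,"z": 0.0323,"spin": 0,"hand": 0.1}])

```text
t: 5.52
position: [0.5629, -0.0419, 0.1403]
tool_rot: [0.631, 0.775, -0.0, -0.0]
wrist_force: [-3.1, -1.3, -1.7]
gripper_width: 0.0177
```

```bash
python3 - <<'E'
from h import *
for c in ("scene",):
    s,f=load(c); o=get_obs(); print(o["position"],o["wrist_force"],o["gripper_width"])
    a=s["image"][:,:,::-1][190:310,280:440]; cv2.imwrite(f"pics/{c}4.png",cv2.resize(a,None,fx=4,fy=4,interpolation=2))
E
```

```text
[ 0.56350009 -0.04183832  0.14076325] [-5.0935118  -0.97935145 -0.51657837] 0.017703299801667943
```

View pics/scene4.png

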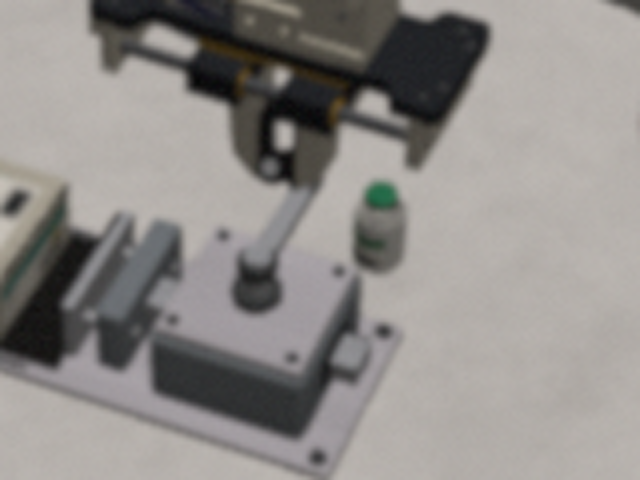

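Emit:
step_arm(motion=[{"x": 0.0033,"y": 0.0007,"z": 0.0029,"spin": 0,"hand": 0.1},{"x": 0.007,"y": 0.0015,"z": 0.0056,"spin": 0,"hand": 0.1},{"x": 0.0108,"y": 0.0023,"z": 0.0078,"spin": 0,"hand": 0.1},{"x": 0.0148,"y": 0.0031,"z": 0.0096,"spin": 0,"hand": 0.1},{"x": 0.019,"y": 0.004,"z": 0.0111,"spin": 0,"hand": 0.1},{"x": 0.0233,"y": 0.005,"z": 0.012,"spin": 0,"hand": 0.1},{"x": 0.0276,"y": 0.0059,"z": 0.0126,"spin": 0,"hand": 0.1},{"x": 0.0307,"y": 0.0065,"z": 0.0127,"spin": 0,"hand": 0.1}])

```text
t: 6.58
position: [0.5944, -0.0352, 0.154]
tool_rot: [0.631, 0.776, 0.001, 0.001]
wrist_force: [-4.9, -0.1, 5.0]
gripper_width: 0.0172
```

Emit:
step_arm(motion=[{"x": 0.001,"y": 0.0002,"z": 0,"spin": 0,"hand": 0.1}])

```text
t: 6.7
position: [0.5954, -0.035, 0.1541]
tool_rot: [0.631, 0.776, 0.001, 0.001]
wrist_force: [-5.7, 0.2, 5.6]
gripper_width: 0.0171
```

Emit:
step_arm(motion=[{"x": 0.001,"y": 0.0002,"z": 0,"spin": 0,"hand": 0.1}])

```text
t: 6.82
position: [0.5963, -0.0348, 0.1541]
tool_rot: [0.631, 0.775, 0.001, 0.001]
wrist_force: [-4.2, 0.0, 5.9]
gripper_width: 0.0169
```

```bash
python3 - <<'E'
from h import *
for c in ("scene",):
    s,f=load(c); o=get_obs(); print(o["position"],o["wrist_force"],o["gripper_width"])
    a=s["image"][:,:,::-1][190:310,280:440]; cv2.imwrite(f"pics/{c}5.png",cv2.resize(a,None,fx=4,fy=4,interpolation=2))
E
```

```text
[ 0.59642887 -0.03479295  0.15402963] [-4.63262843  0.27303913  5.42117302] 0.016600530920445708
```

View pics/scene5.png

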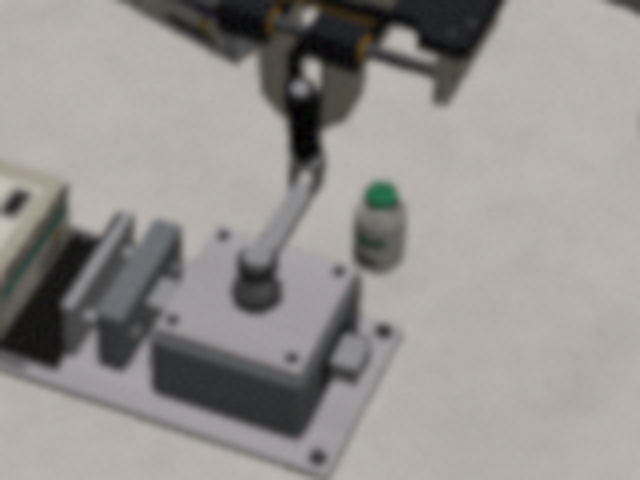

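```bash
python3 - <<'E'
from h import *
s,f=load("scene")
Z=lambda p:(p-np.array([280,190]))*4
h=np.array([.594,-.0358,.102]); e=np.array([.978,.208,0])
for th in (1.1,1.2,1.3,1.4,1.57): print(th,Z(proj(s,f,h)),Z(proj(s,f,h+.066*(-np.cos(th)*e+np.sin(th)*np.array([0,0,1])))))
E
```

```text
1.1 [305.10937477 162.71488134] [284.40989657 116.66957698]
1.2 [305.10937477 162.71488134] [289.26186998 105.64080396]
1.3 [305.10937477 162.71488134] [294.26172282  95.24615246]
1.4 [305.10937477 162.71488134] [299.35219398  85.59903279]
1.57 [305.10937477 162.71488134] [308.05093981  71.19905912]
```

Emit:
step_arm(motion=[{"x": 0,"y": 0,"z": 0,"spin": 0,"hand": 0.35},{"x": 0,"y": 0,"z": 0,"spin": 0,"hand": 0.35},{"x": -0.006,"y": -0.001,"z": -0.004,"spin": 0,"hand": 0.35},{"x": -0.012,"y": -0.0025,"z": -0.008,"spin": 0,"hand": 0.35},{"x": -0.012,"y": -0.0025,"z": -0.008,"spin": 0,"hand": 0.1},{"x": -0.012,"y": -0.0025,"z": -0.008,"spin": 0,"hand": 0.1},{"x": -0.012,"y": -0.0025,"z": -0.008,"spin": 0,"hand": 0.1}], newtons=25)

```text
t: 7.8
position: [0.5837, -0.0374, 0.1448]
tool_rot: [0.631, 0.776, 0.0, -0.0]
wrist_force: [-1.2, 1.0, 0.5]
gripper_width: 0.0174
```

```bash
python3 - <<'E'
from h import *
for c in ("scene",):
    s,f=load(c); o=get_obs(); print(o["position"],o["wrist_force"],o["gripper_width"])
    a=s["image"][:,:,::-1][190:310,280:440]; cv2.imwrite(f"pics/{c}6.png",cv2.resize(a,None,fx=4,fy=4,interpolation=2))
E
```

```text
[ 0.58372068 -0.03741252  0.14477615] [-0.66717657  0.43777306  0.50728126] 0.017553583098241565
```

View pics/scene6.png

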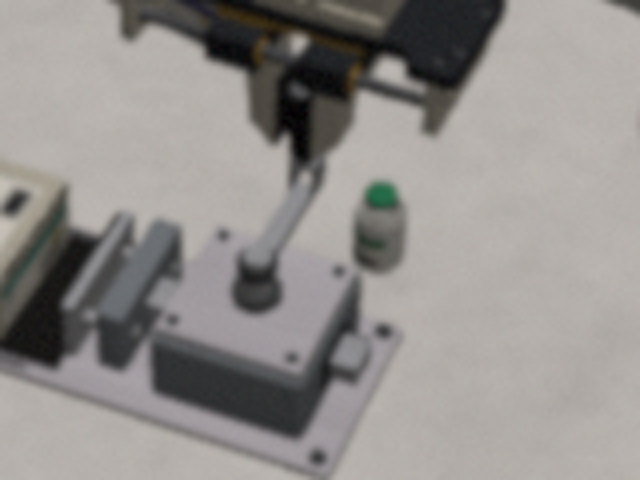

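Regripped well inside the pads. Push outward, watching the force for the stop.

Emit:
step_arm(motion=[{"x": 0.002,"y": 0.0004,"z": 0.0004,"spin": 0,"hand": 0.1},{"x": 0.004,"y": 0.0008,"z": 0.0008,"spin": 0,"hand": 0.1},{"x": 0.006,"y": 0.0012,"z": 0.001,"spin": 0,"hand": 0.1},{"x": 0.008,"y": 0.0017,"z": 0.0012,"spin": 0,"hand": 0.1}])

```text
t: 8.35
position: [0.5892, -0.0362, 0.1452]
tool_rot: [0.631, 0.776, -0.002, -0.003]
wrist_force: [-10.3, -2.3, 0.6]
gripper_width: 0.0172
```

Emit:
step_arm(motion=[{"x": 0.001,"y": 0.0002,"z": 0,"spin": 0,"hand": 0.1}])

```text
t: 8.48
position: [0.5902, -0.036, 0.1452]
tool_rot: [0.631, 0.776, -0.002, -0.003]
wrist_force: [-9.2, -1.6, 3.0]
gripper_width: 0.0178
```

Emit:
step_arm(motion=[{"x": 0.001,"y": 0.0002,"z": 0,"spin": 0,"hand": 0.1}])

```text
t: 8.6
position: [0.5912, -0.0358, 0.1452]
tool_rot: [0.631, 0.776, -0.002, -0.003]
wrist_force: [-8.6, -2.3, 2.5]
gripper_width: 0.0175
```

Emit:
step_arm(motion=[{"x": 0.001,"y": 0.0002,"z": 0,"spin": 0,"hand": 0.1}])

```text
t: 8.72
position: [0.5922, -0.0356, 0.1452]
tool_rot: [0.631, 0.776, -0.002, -0.003]
wrist_force: [-7.9, -0.8, 2.2]
gripper_width: 0.0173
```

Emit:
step_arm(motion=[{"x": 0.001,"y": 0.0002,"z": 0,"spin": 0,"hand": 0.1}])

```text
t: 8.85
position: [0.5933, -0.0354, 0.1452]
tool_rot: [0.631, 0.776, -0.002, -0.003]
wrist_force: [-8.9, -0.7, 2.7]
gripper_width: 0.0173
```

```bash
python3 - <<'E'
from h import *
for c in ("scene",):
    s,f=load(c); o=get_obs(); print(o["position"],o["wrist_force"],o["gripper_width"])
    a=s["image"][:,:,::-1][190:310,280:440]; cv2.imwrite(f"pics/{c}7.png",cv2.resize(a,None,fx=4,fy=4,interpolation=2))
E
```

```text
[ 0.59334615 -0.03531759  0.14521202] [-9.19380526 -1.87583366  2.91778234] 0.01757817812224138
```

View pics/scene7.png

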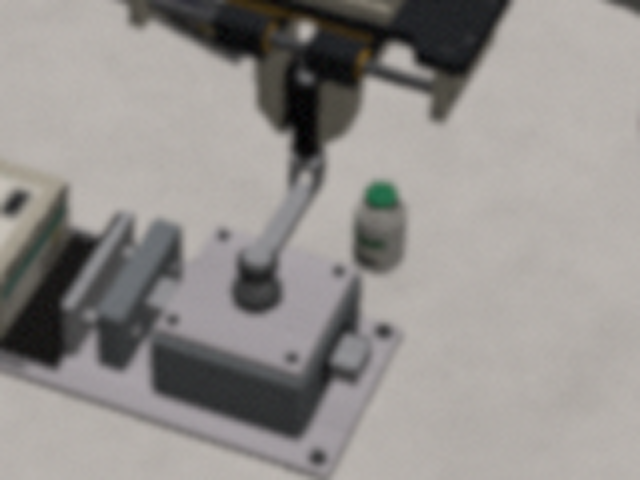

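Emit:
step_arm(motion=[{"x": 0,"y": 0,"z": 0,"spin": 0,"hand": 0.5},{"x": 0,"y": 0,"z": 0,"spin": 0,"hand": 0.5},{"x": 0,"y": 0,"z": 0.03,"spin": 0,"hand": 0.5},{"x": 0,"y": 0,"z": 0.07,"spin": 0,"hand": 0.5},{"x": 0,"y": 0,"z": 0.1,"spin": 0,"hand": 0.5}])

```text
t: 9.52
position: [0.5964, -0.0351, 0.2479]
tool_rot: [0.631, 0.776, 0.001, 0.001]
wrist_force: [0.3, 0.1, -0.2]
gripper_width: 0.0458
```

```bash
python3 - <<'E'
from h import *
for c in ("scene",):
    s,f=load(c); o=get_obs(); print(o["position"],o["wrist_force"],o["gripper_width"])
    a=s["image"][:,:,::-1][190:290,290:420]; cv2.imwrite(f"pics/{c}8.png",cv2.resize(a,None,fx=6,fy=6,interpolation=2))
    Z=lambda p:(p-np.array([290,190]))*6
    h=np.array([.594,-.0358,.102]); e=np.array([.978,.208,0])
    for th in (1.2,1.3,1.4,1.57): print(th,Z(proj(s,f,h)),Z(proj(s,f,h+.066*(-np.cos(th)*e+np.sin(th)*np.array([0,0,1])))))
E
```

```text
[ 0.5978336  -0.03531764  0.25209471] [-0.11249163  0.61495067  2.579972  ] 0.04574877503936766
1.2 [397.66406215 244.07232202] [373.89280497 158.46120594]
1.3 [397.66406215 244.07232202] [381.39258423 142.86922869]
1.4 [397.66406215 244.07232202] [389.02829098 128.39854919]
1.57 [397.66406215 244.07232202] [402.07640971 106.79858868]
```

View pics/scene8.png

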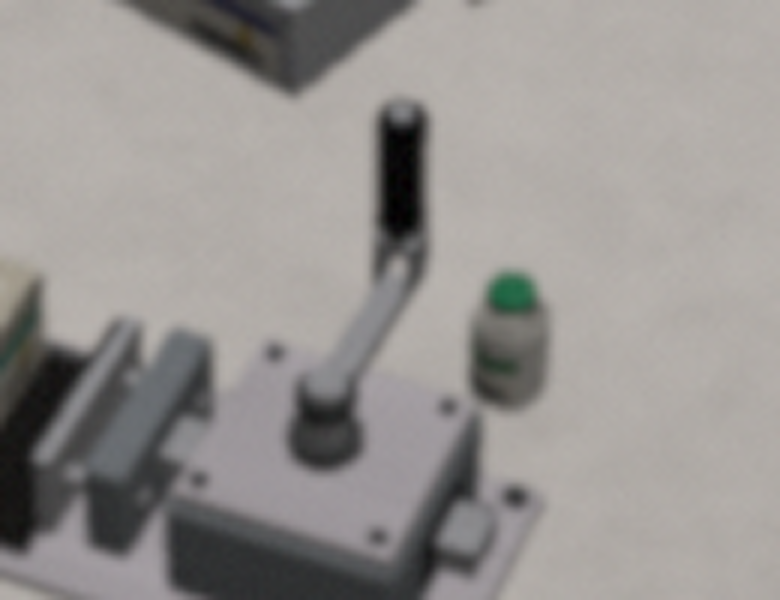

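```bash
python3 - <<'E'
from h import *
np.set_printoptions(precision=4,suppress=True)
s,f=load("scene")
I=lambda x,y:(290+x/6,190+y/6)
print(atz(s,f,*I(403,114),.168)[:2],atz(s,f,*I(402,243),.102)[:2],atz(s,f,*I(402,180),.137)[:2],'hub',atz(s,f,*I(326,395),.085)[:2],atz(s,f,*I(326,440),.061)[:2])
print('housing', [atz(s,f,*I(*p),.06)[:2] for p in [(275,352),(448,407),(378,538),(198,480)]])
m=np.array([atz(s,f,*I(*p),.06)[:2] for p in [(275,352),(448,407),(378,538),(198,480)]]).mean(0);print(m)
d=load("top"); s,f=d
# screws in initial top picture
T=lambda x,y:(180+x/3,170+y/3)
P=np.array([atz(s,f,*T(*p),.06)[:2] for p in [(476,245),(562,223),(585,312),(498,332)]]);print(P,P.mean(0))
E
```

```text
[ 0.5911 -0.0382] [ 0.5954 -0.0367] [ 0.5912 -0.0387] hub [ 0.5313 -0.0504] [ 0.5322 -0.05  ]
housing [array([ 0.5571, -0.0086]), array([ 0.5724, -0.0747]), array([ 0.5064, -0.0915]), array([ 0.4901, -0.025 ])]
[ 0.5315 -0.05  ]
[[ 0.5556 -0.0088]
 [ 0.5719 -0.0749]
 [ 0.5034 -0.0911]
 [ 0.4887 -0.0248]] [ 0.5299 -0.0499]
```

Emit:
step_arm(motion=[{"x": -0.0035,"y": -0.001,"z": -0.03,"spin": 0,"hand": 0.5},{"x": -0.0035,"y": -0.001,"z": -0.07,"spin": 0,"hand": 0.4},{"x": -0.0035,"y": -0.001,"z": -0.1,"spin": 0,"hand": 0.4},{"x": -0.0035,"y": -0.001,"z": -0.1,"spin": 0,"hand": 0.1},{"x": -0.0035,"y": -0.001,"z": -0.1,"spin": 0,"hand": 0.1},{"x": -0.0035,"y": -0.001,"z": -0.1,"spin": 0,"hand": 0.1}], newtons=45)

```text
t: 10.42
position: [0.5928, -0.0359, 0.1469]
tool_rot: [0.631, 0.776, 0.001, 0.001]
wrist_force: [0.6, 1.0, -2.5]
gripper_width: 0.0171
```

```bash
python3 - <<'E'
from h import *
np.set_printoptions(precision=4,suppress=True)
o=get_obs();print(o["position"],o["wrist_force"],o["gripper_width"],o["q"])
r=.065
P=lambda t:r*np.array([np.cos(.209-t),np.sin(.209-t)])
for k in range(0,4):
    print("from",k*.8)
    for i in range(1,9): print(np.round(P(k*.8+i*.1)-P(k*.8),4).tolist())
E
```

```text
[ 0.5928 -0.0359  0.1469] [ 0.6138  0.9637 -2.4571] 0.017068988393319585 [-0.1898  0.5532  1.4634  0.0005  1.1232 -1.965 ]
from 0.0
[0.001, -0.0064]
[0.0014, -0.0129]
[0.0011, -0.0194]
[0.0002, -0.0258]
[-0.0013, -0.0321]
[-0.0035, -0.0383]
[-0.0063, -0.0441]
[-0.0096, -0.0497]
from 0.8
[-0.0039, -0.0052]
[-0.0083, -0.01]
[-0.0131, -0.0143]
[-0.0184, -0.0182]
[-0.024, -0.0214]
[-0.0299, -0.0242]
[-0.036, -0.0263]
[-0.0424, -0.0277]
from 1.6
[-0.0064, -0.0008]
[-0.0129, -0.001]
[-0.0194, -0.0006]
[-0.0258, 0.0005]
[-0.0321, 0.0023]
[-0.0381, 0.0046]
[-0.0439, 0.0076]
[-0.0494, 0.0111]
from 2.4000000000000004
[-0.0051, 0.004]
[-0.0098, 0.0086]
[-0.0139, 0.0135]
[-0.0176, 0.0189]
[-0.0207, 0.0246]
[-0.0233, 0.0306]
[-0.0252, 0.0368]
[-0.0265, 0.0431]
```

Emit:
step_arm(motion=[{"x": 0.001,"y": -0.0064,"z": 0,"spin": -0.09,"hand": 0.1},{"x": 0.0014,"y": -0.0129,"z": 0,"spin": -0.18,"hand": 0.1},{"x": 0.0011,"y": -0.0194,"z": 0,"spin": -0.27,"hand": 0.1},{"x": 0.0002,"y": -0.0258,"z": 0,"spin": -0.36,"hand": 0.1}], newtons=30)

```text
t: 10.92
position: [0.5931, -0.0612, 0.1469]
tool_rot: [0.761, 0.649, 0.001, 0.0]
wrist_force: [0.5, 4.1, -1.5]
gripper_width: 0.0169
```

```bash
cat > st.py <<'E'
from h import *
np.set_printoptions(precision=4,suppress=True)
import sys
s,f=load("scene"); F=[];X=[]
A=np.array([.5305,-.05])
for i in range(1):
    o=get_obs();F.append(o["wrist_force"]);X.append(o["position"])
x=np.mean(X,0);Fm=np.mean(F,0);d=x[:2]-A;ph=np.arctan2(d[1],d[0]);u=d/np.linalg.norm(d);t=np.array([u[1],-u[0]])
print("pos",x,"r",np.linalg.norm(d),"theta",(.209-ph)%(2*np.pi),"Ftan",Fm[:2]@t,"Frad",Fm[:2]@u,"Fz",Fm[2],"w",o["gripper_width"],"q6",o["q"][5],"t",o["t"])
if len(sys.argv)>1:
    a=s["image"][:,:,::-1][180:310,210:400]; cv2.imwrite(f"pics/{sys.argv[1]}.png",cv2.resize(a,None,fx=4,fy=4,interpolation=2))
E
python3 st.py c1
```

```text
pos [ 0.5929 -0.0621  0.1469] r 0.06360030532405762 theta 0.4008934258579935 Ftan -2.3678160365973993 Frad -0.07825294375083808 Fz -0.9594353430590221 w 0.01741130593521817 q6 -1.642062727927939 t 10.975
```

View pics/c1.png

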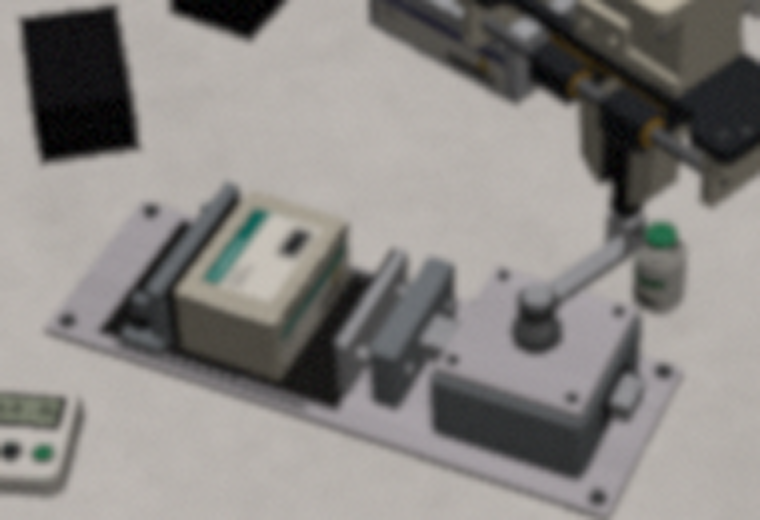

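```bash
python3 - <<'E'
import numpy as np
P=lambda t:.065*np.array([np.cos(.209-t),np.sin(.209-t)])
for k in (.4,1.2,2.0,2.8,3.6):
    print("from",k)
    for i in range(1,9): print(np.round(P(k+i*.1)-P(k),4).tolist())
E
```

```text
from 0.4
[-0.0016, -0.0063]
[-0.0037, -0.0124]
[-0.0065, -0.0183]
[-0.0098, -0.0239]
[-0.0137, -0.0291]
[-0.0181, -0.0339]
[-0.023, -0.0382]
[-0.0282, -0.042]
from 1.2
[-0.0056, -0.0033]
[-0.0115, -0.006]
[-0.0177, -0.0081]
[-0.024, -0.0096]
[-0.0304, -0.0104]
[-0.0369, -0.0106]
[-0.0434, -0.0102]
[-0.0498, -0.0091]
from 2.0
[-0.0063, 0.0017]
[-0.0123, 0.0041]
[-0.0181, 0.007]
[-0.0236, 0.0105]
[-0.0287, 0.0146]
[-0.0333, 0.0191]
[-0.0375, 0.0241]
[-0.0412, 0.0294]
from 2.8
[-0.0031, 0.0057]
[-0.0057, 0.0117]
[-0.0076, 0.0179]
[-0.0089, 0.0243]
[-0.0095, 0.0307]
[-0.0095, 0.0372]
[-0.0089, 0.0437]
[-0.0076, 0.0501]
from 3.6
[0.0019, 0.0062]
[0.0044, 0.0122]
[0.0076, 0.0179]
[0.0112, 0.0233]
[0.0154, 0.0282]
[0.0201, 0.0328]
[0.0251, 0.0368]
[0.0306, 0.0403]
```

Emit:
step_arm(motion=[{"x": -0.0016,"y": -0.0063,"z": 0,"spin": -0.09,"hand": 0.1},{"x": -0.0037,"y": -0.0124,"z": 0,"spin": -0.18,"hand": 0.1},{"x": -0.0065,"y": -0.0183,"z": 0,"spin": -0.27,"hand": 0.1},{"x": -0.0098,"y": -0.0239,"z": 0,"spin": -0.36,"hand": 0.1},{"x": -0.0137,"y": -0.0291,"z": 0,"spin": -0.45,"hand": 0.1},{"x": -0.0181,"y": -0.0339,"z": 0,"spin": -0.54,"hand": 0.1},{"x": -0.023,"y": -0.0382,"z": 0,"spin": -0.63,"hand": 0.1},{"x": -0.0282,"y": -0.042,"z": 0,"spin": -0.72,"hand": 0.1}])

```text
t: 11.98
position: [0.5649, -0.1033, 0.1469]
tool_rot: [0.94, 0.34, 0.001, 0.0]
wrist_force: [2.8, 4.1, -1.8]
gripper_width: 0.0177
```

```bash
python3 st.py c2
```

```text
pos [ 0.5642 -0.1038  0.1469] r 0.06347948502365676 theta 1.2200136678396123 Ftan -1.9328144452074483 Frad -1.7713542245755052 Fz -0.2267963786603241 w 0.017305387690576688 q6 -1.0061395608595678 t 12.025
```

View pics/c2.png

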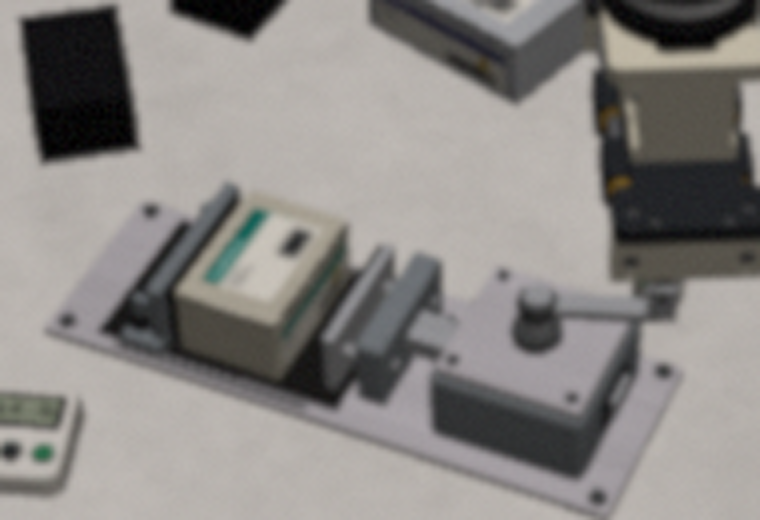

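Emit:
step_arm(motion=[{"x": -0.0056,"y": -0.0033,"z": 0,"spin": -0.09,"hand": 0.1},{"x": -0.0115,"y": -0.006,"z": 0,"spin": -0.18,"hand": 0.1},{"x": -0.0177,"y": -0.0081,"z": 0,"spin": -0.27,"hand": 0.1},{"x": -0.024,"y": -0.0096,"z": 0,"spin": -0.36,"hand": 0.1},{"x": -0.0304,"y": -0.0104,"z": 0,"spin": -0.45,"hand": 0.1},{"x": -0.0369,"y": -0.0106,"z": 0,"spin": -0.54,"hand": 0.1},{"x": -0.0434,"y": -0.0102,"z": 0,"spin": -0.63,"hand": 0.1},{"x": -0.0498,"y": -0.0091,"z": 0,"spin": -0.72,"hand": 0.1}])

```text
t: 13.02
position: [0.5157, -0.1124, 0.1469]
tool_rot: [1.0, -0.013, 0.002, -0.0]
wrist_force: [5.3, 4.1, -3.1]
gripper_width: 0.0175
```

```bash
python3 st.py c3
```

```text
pos [ 0.5149 -0.1121  0.1469] r 0.06406203803069961 theta 2.026296141278988 Ftan -1.778217436899136 Frad -5.217899731686953 Fz 0.22400206961086477 w 0.01728004444534587 q6 -0.33246149217419607 t 13.075
```

View pics/c3.png

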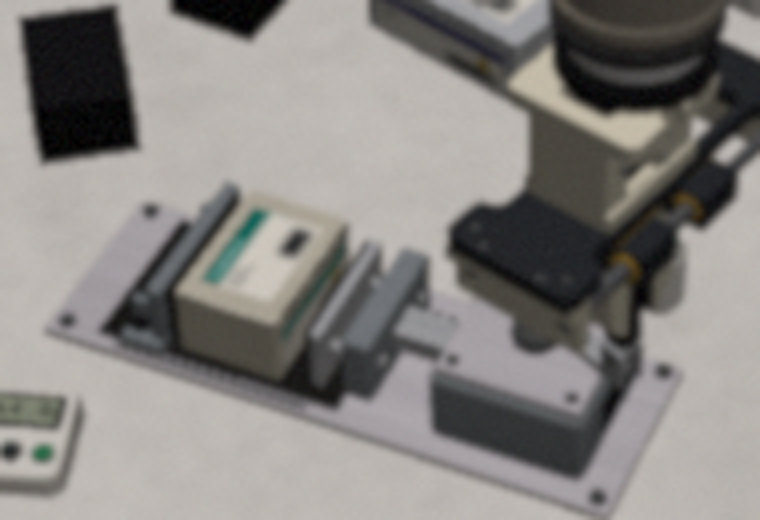

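Emit:
step_arm(motion=[{"x": -0.0063,"y": 0.002,"z": 0,"spin": -0.09,"hand": 0.1},{"x": -0.0123,"y": 0.0046,"z": 0,"spin": -0.18,"hand": 0.1},{"x": -0.0181,"y": 0.0076,"z": 0,"spin": -0.27,"hand": 0.1},{"x": -0.0236,"y": 0.0112,"z": 0,"spin": -0.36,"hand": 0.1},{"x": -0.0286,"y": 0.0153,"z": 0,"spin": -0.45,"hand": 0.1},{"x": -0.0332,"y": 0.0198,"z": 0,"spin": -0.54,"hand": 0.1},{"x": -0.0373,"y": 0.0248,"z": 0,"spin": -0.63,"hand": 0.1},{"x": -0.041,"y": 0.0301,"z": 0,"spin": -0.72,"hand": 0.1}])

```text
t: 14.08
position: [0.4752, -0.0834, 0.1469]
tool_rot: [0.931, -0.364, 0.003, -0.0]
wrist_force: [5.7, -1.6, -5.1]
gripper_width: 0.0173
```

```bash
python3 st.py c4
```

```text
pos [ 0.4747 -0.0827  0.1469] r 0.06467463015995521 theta 2.8211461830402778 Ftan -1.6996269697697635 Frad -5.1288890635917905 Fz -2.7501508529463976 w 0.017227468381319003 q6 0.41704397832978934 t 14.125
```

View pics/c4.png

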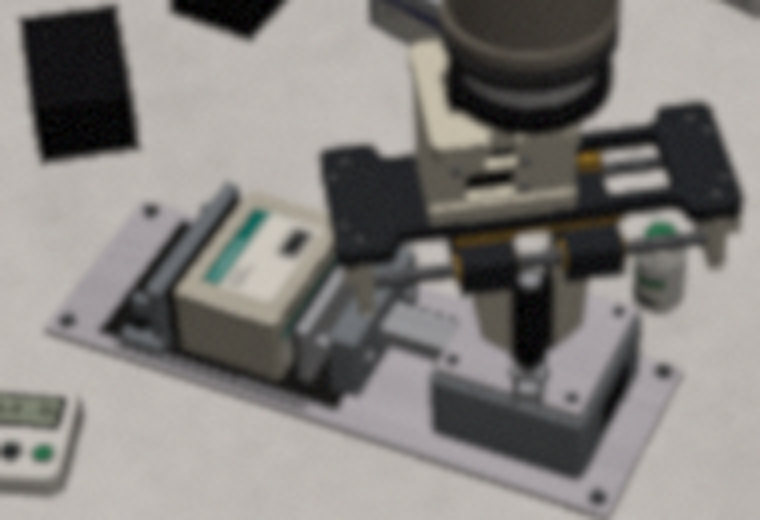

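Emit:
step_arm(motion=[{"x": -0.003,"y": 0.0057,"z": 0,"spin": -0.09,"hand": 0.1},{"x": -0.0054,"y": 0.0117,"z": 0,"spin": -0.18,"hand": 0.1},{"x": -0.0071,"y": 0.0179,"z": 0,"spin": -0.27,"hand": 0.1},{"x": -0.0083,"y": 0.0243,"z": 0,"spin": -0.36,"hand": 0.1},{"x": -0.0088,"y": 0.0307,"z": 0,"spin": -0.45,"hand": 0.1},{"x": -0.0088,"y": 0.0372,"z": 0,"spin": -0.54,"hand": 0.1}])

```text
t: 14.88
position: [0.4656, -0.0466, 0.1469]
tool_rot: [0.801, -0.599, 0.002, 0.0]
wrist_force: [1.1, -4.5, -2.1]
gripper_width: 0.0173
```

```bash
python3 st.py c5; python3 - <<'E'
import numpy as np
P=lambda t:.065*np.array([np.cos(.209-t),np.sin(.209-t)])
for k in (3.4,3.8,4.2,4.6,5.0):
    print("from",k)
    for i in range(1,9): print(np.round(P(k+i*.05)-P(k),4).tolist())
E
```

```text
pos [ 0.4656 -0.0458  0.1468] r 0.06505473329025431 theta 3.415311887222327 Ftan -1.5371569911560254 Frad -2.314110950111322 Fz -0.8502698587147295 w 0.017028585407738876 q6 1.0270634893524453 t 14.925
from 3.4
[0.0002, 0.0032]
[0.0006, 0.0065]
[0.0012, 0.0097]
[0.0019, 0.0128]
[0.0028, 0.016]
[0.0038, 0.019]
[0.005, 0.0221]
[0.0064, 0.025]
from 3.8
[0.0015, 0.0029]
[0.0031, 0.0057]
[0.0049, 0.0084]
[0.0068, 0.0111]
[0.0088, 0.0136]
[0.011, 0.016]
[0.0132, 0.0184]
[0.0156, 0.0206]
from 4.2
[0.0025, 0.0021]
[0.0051, 0.004]
[0.0078, 0.0059]
[0.0106, 0.0076]
[0.0134, 0.0091]
[0.0163, 0.0105]
[0.0193, 0.0118]
[0.0224, 0.0129]
from 4.6
[0.0031, 0.0009]
[0.0063, 0.0017]
[0.0094, 0.0024]
[0.0127, 0.0028]
[0.0159, 0.0032]
[0.0191, 0.0033]
[0.0224, 0.0033]
[0.0256, 0.0031]
from 5.0
[0.0032, -0.0003]
[0.0064, -0.0008]
[0.0096, -0.0015]
[0.0128, -0.0023]
[0.0159, -0.0033]
[0.0189, -0.0044]
[0.0219, -0.0057]
[0.0248, -0.0071]
```

View pics/c5.png

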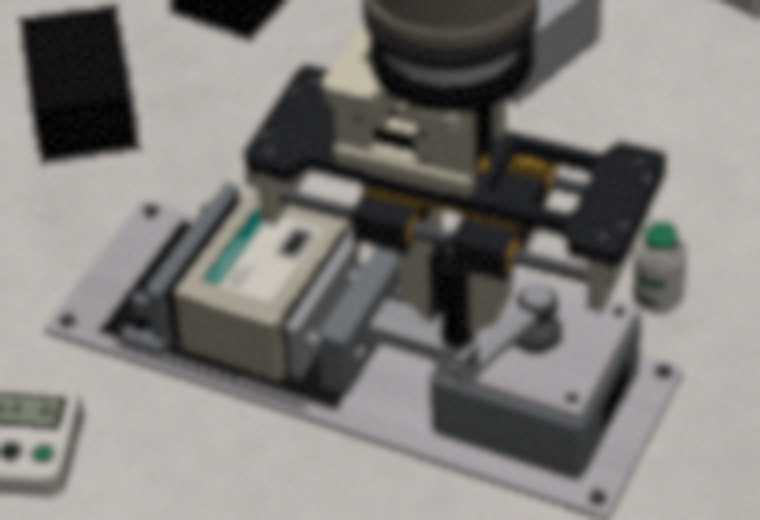

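Emit:
step_arm(motion=[{"x": 0.0002,"y": 0.0032,"z": 0,"spin": -0.045,"hand": 0.1},{"x": 0.0006,"y": 0.0065,"z": 0,"spin": -0.09,"hand": 0.1},{"x": 0.0012,"y": 0.0097,"z": 0,"spin": -0.135,"hand": 0.1},{"x": 0.0019,"y": 0.0128,"z": 0,"spin": -0.18,"hand": 0.1}])

```text
t: 15.42
position: [0.4674, -0.0339, 0.1468]
tool_rot: [0.744, -0.668, 0.002, 0.0]
wrist_force: [1.4, -4.6, -0.2]
gripper_width: 0.0175
```

Emit:
step_arm(motion=[{"x": 0.0009,"y": 0.0032,"z": 0,"spin": -0.045,"hand": 0.1},{"x": 0.0019,"y": 0.0062,"z": 0,"spin": -0.09,"hand": 0.1}])

```text
t: 15.68
position: [0.4692, -0.0277, 0.1468]
tool_rot: [0.714, -0.7, 0.001, 0.0]
wrist_force: [0.9, -4.8, 0.2]
gripper_width: 0.0177
```

Emit:
step_arm(motion=[{"x": 0.0012,"y": 0.0031,"z": 0,"spin": -0.045,"hand": 0.1},{"x": 0.0026,"y": 0.006,"z": 0,"spin": -0.09,"hand": 0.1}])

```text
t: 15.92
position: [0.4717, -0.0217, 0.1468]
tool_rot: [-0.681, 0.732, -0.001, -0.0]
wrist_force: [-0.0, -4.4, 0.8]
gripper_width: 0.0173
```

```bash
python3 st.py c6
```

```text
pos [ 0.4719 -0.0213  0.1469] r 0.06525422777567279 theta 3.8054616375463186 Ftan -2.7197618521012004 Frad -1.7898080227910593 Fz 1.6111203789323387 w 0.0169470852461331 q6 1.4381138452000004 t 15.975
```

View pics/c6.png

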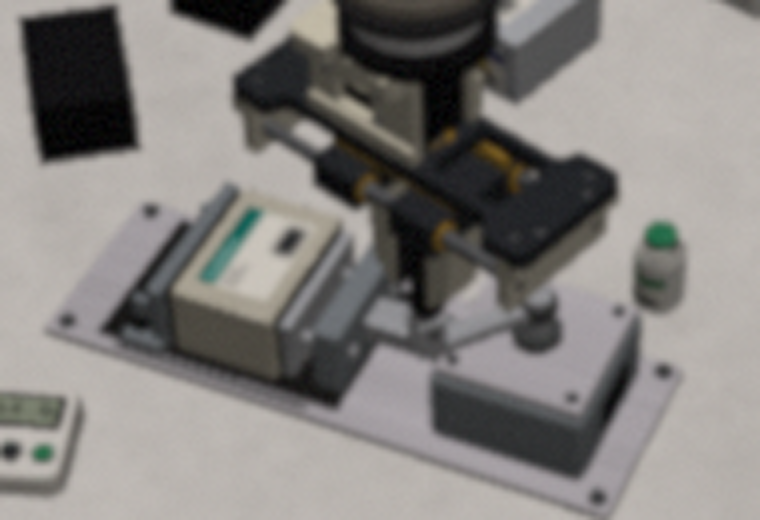

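Emit:
step_arm(motion=[{"x": 0.0015,"y": 0.0029,"z": 0,"spin": -0.045,"hand": 0.1},{"x": 0.0031,"y": 0.0057,"z": 0,"spin": -0.09,"hand": 0.1}])

```text
t: 16.23
position: [0.4748, -0.0159, 0.1468]
tool_rot: [-0.648, 0.762, -0.001, 0.0]
wrist_force: [0.3, -4.4, 2.3]
gripper_width: 0.0173
```

Emit:
step_arm(motion=[{"x": 0.0018,"y": 0.0027,"z": 0,"spin": -0.045,"hand": 0.1},{"x": 0.0037,"y": 0.0054,"z": 0,"spin": -0.09,"hand": 0.1}])

```text
t: 16.48
position: [0.4784, -0.0105, 0.1468]
tool_rot: [-0.613, 0.79, -0.001, 0.0]
wrist_force: [-0.5, -4.4, 1.9]
gripper_width: 0.0172
```

Emit:
step_arm(motion=[{"x": 0.002,"y": 0.0025,"z": 0,"spin": -0.045,"hand": 0.1},{"x": 0.0042,"y": 0.0049,"z": 0,"spin": -0.09,"hand": 0.1}])

```text
t: 16.73
position: [0.4825, -0.0056, 0.1468]
tool_rot: [-0.577, 0.817, -0.001, -0.0]
wrist_force: [-0.5, -5.6, 3.2]
gripper_width: 0.0177
```

```bash
python3 st.py c7
```

```text
pos [ 0.4828 -0.0053  0.1468] r 0.06537213502181306 theta 4.102804035956062 Ftan -3.906211686644583 Frad -2.3069475549519693 Fz 2.5731456312077987 w 0.01764609405017428 q6 1.745804565745748 t 16.775
```

View pics/c7.png

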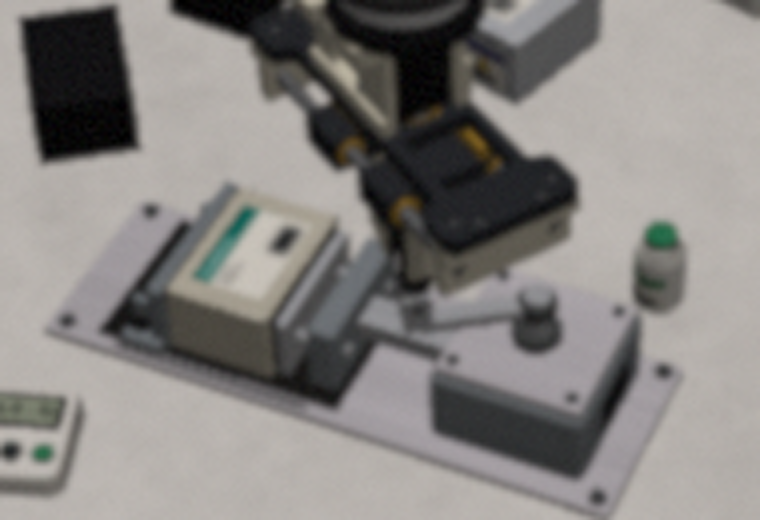

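Emit:
step_arm(motion=[{"x": 0.0022,"y": 0.0024,"z": 0,"spin": -0.045,"hand": 0.1},{"x": 0.0046,"y": 0.0046,"z": 0,"spin": -0.09,"hand": 0.1}])

```text
t: 17.02
position: [0.4871, -0.001, 0.1468]
tool_rot: [-0.539, 0.842, -0.001, 0.0]
wrist_force: [-0.5, -5.3, 3.6]
gripper_width: 0.0175
```

Emit:
step_arm(motion=[{"x": 0.0025,"y": 0.0021,"z": 0,"spin": -0.045,"hand": 0.1},{"x": 0.0051,"y": 0.004,"z": 0,"spin": -0.09,"hand": 0.1}])

```text
t: 17.27
position: [0.492, 0.003, 0.1468]
tool_rot: [-0.501, 0.865, -0.001, -0.0]
wrist_force: [-1.9, -5.3, 4.1]
gripper_width: 0.0175
```

```bash
python3 st.py c8
```

```text
pos [0.4923 0.0032 0.1468] r 0.06546374810339894 theta 4.298156157260003 Ftan -4.101938848727884 Frad -3.03010726940456 Fz 3.1707611669874534 w 0.01746068508513836 q6 1.9465087552984275 t 17.325
```

View pics/c8.png

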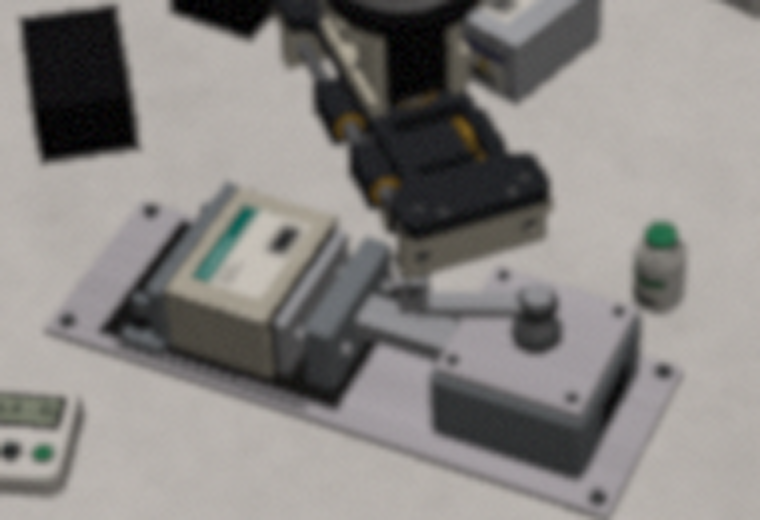

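```bash
cat > ph.py <<'E'
import cv2,numpy as np,sys
names=sys.argv[1:]
L=lambda n:cv2.cvtColor(cv2.imread(f"pics/{n}.png"),cv2.COLOR_BGR2GRAY).astype(np.float32)
def tm(ref,n,box):
    x0,y0,x1,y1=box; t=L(ref)[y0:y1,x0:x1]; m=25
    s=L(n)[y0-m:y1+m,x0-m:x1+m]; r=cv2.matchTemplate(s,t,cv2.TM_CCOEFF_NORMED); _,v,_,l=cv2.minMaxLoc(r)
    x,y=l
    px=(r[y,min(x+1,r.shape[1]-1)]-r[y,x-1])/(2*(2*r[y,x]-r[y,min(x+1,r.shape[1]-1)]-r[y,x-1])+1e-9) if 0<x<r.shape[1]-1 else 0
    return round(float(x-m+px),2),y-m,round(v,3)
for n in names: print(n,"carton",tm(names[0],n,(170,200,270,350)),"jaw front",tm(names[0],n,(310,330,350,395)))
E
python3 ph.py c8 c7 c6 c5 c4 c3
```

```text
c8 carton (-0.0, 0, 1.0) jaw front (-0.03, 0, 1.0)
c7 carton (0.65, 0, 0.999) jaw front (0.98, 0, 0.97)
c6 carton (4.77, 2, 0.974) jaw front (2.74, 0, 0.834)
c5 carton (10.46, 4, 0.909) jaw front (-25.0, -11, 0.696)
c4 carton (10.75, 3, 0.937) jaw front (-20.02, -6, 0.759)
c3 carton (10.73, 3, 0.937) jaw front (-7.12, -1, 0.77)
```

Emit:
step_arm(motion=[{"x": 0.0028,"y": 0.0018,"z": 0,"spin": -0.045,"hand": 0.1},{"x": 0.0055,"y": 0.0035,"z": 0,"spin": -0.09,"hand": 0.1}])

```text
t: 17.58
position: [0.4973, 0.0064, 0.1468]
tool_rot: [-0.462, 0.887, -0.001, -0.0]
wrist_force: [-2.0, -5.9, 4.4]
gripper_width: 0.0172
```

Emit:
step_arm(motion=[{"x": 0.0028,"y": 0.0015,"z": 0,"spin": -0.045,"hand": 0.1},{"x": 0.0057,"y": 0.0028,"z": 0,"spin": -0.09,"hand": 0.1}])

```text
t: 17.82
position: [0.5027, 0.0093, 0.1467]
tool_rot: [-0.421, 0.907, -0.001, -0.001]
wrist_force: [-3.0, -5.1, 6.4]
gripper_width: 0.0176
```

```bash
python3 st.py c9; python3 ph.py c8 c9
```

```text
pos [0.5031 0.0094 0.1468] r 0.0654575076034822 theta 4.489482725319365 Ftan -5.245851233143769 Frad -3.222805289919066 Fz 5.897615777708075 w 0.01746904564232494 q6 2.142253937238328 t 17.875
c8 carton (-0.0, 0, 1.0) jaw front (-0.03, 0, 1.0)
c9 carton (-0.01, 0, 1.0) jaw front (-1.32, 0, 0.962)
```

View pics/c9.png

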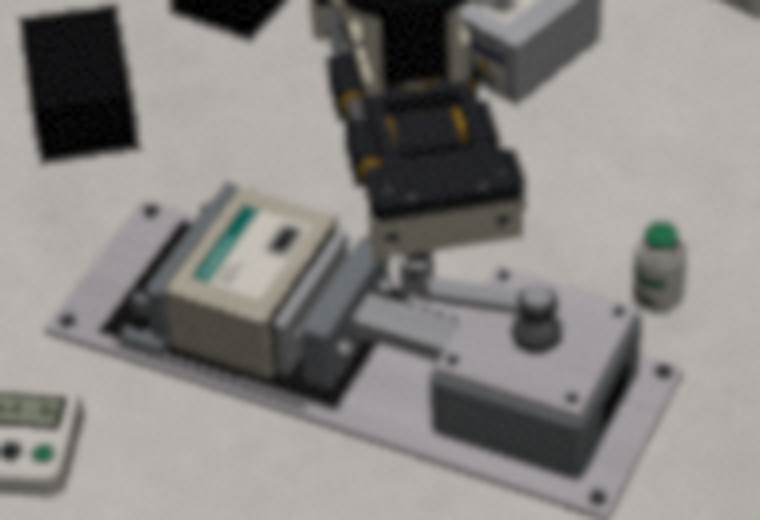

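```bash
python3 - <<'E'
from h import *
s,f=load("scene")
d=np.array([-.24,.97,0])
for p,n in [((.49,.11,.054),'cartontop'),((.46,.09,.03),'cartonend'),((.44,.05,.05),'jaw')]:
    p=np.array(p);print(n,(proj(s,f,p+d*.001)-proj(s,f,p))*4,(proj(s,f,p)-[210,180])*4)
ims=[cv2.imread(f"pics/c{i}.png")[190:400,140:480] for i in (6,9)]
cv2.imwrite("pics/cmp.png",cv2.resize(np.vstack(ims),None,fx=1.4,fy=1.4))
E
```

```text
cartontop [-1.59983304 -0.50242562] [260.11730015 258.98058447]
cartonend [-1.60946164 -0.52331172] [254.63202538 335.90650573]
jaw [-1.66882405 -0.54724484] [283.79345201 365.13704786]
```

View pics/cmp.png

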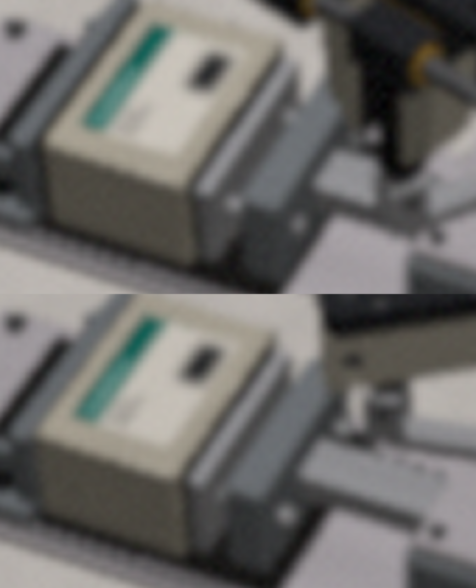

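```bash
python3 - <<'E'
import cv2,numpy as np
ims=[cv2.imread(f"pics/c{i}.png")[270:400,250:390] for i in (5,6,7,8,9)]
a=np.hstack([cv2.resize(i,None,fx=2,fy=2) for i in ims[1:2]+ims[4:5]]); cv2.imwrite("pics/cmp2.png",a)
L=lambda n:cv2.cvtColor(cv2.imread(f"pics/{n}.png"),cv2.COLOR_BGR2GRAY).astype(np.float32)
t=L("c9")
for nm,(x0,y0,x1,y1) in {"bolt":(335,335,358,360),"jawtop":(325,265,375,330),"padtop":(270,290,310,345)}.items():
    for n in ("c9","c8","c7","c6","c5"):
        m=22; r=cv2.matchTemplate(L(n)[y0-m:y1+m,x0-m:x1+m],t[y0:y1,x0:x1],cv2.TM_CCOEFF_NORMED);_,v,_,l=cv2.minMaxLoc(r);print(nm,n,l[0]-m,l[1]-m,round(v,3))
E
```

```text
bolt c9 0 0 1.0
bolt c8 2 1 0.989
bolt c7 4 1 0.983
bolt c6 8 2 0.879
bolt c5 -3 -18 0.669
jawtop c9 0 0 1.0
jawtop c8 3 1 0.988
jawtop c7 6 2 0.971
jawtop c6 11 4 0.973
jawtop c5 17 6 0.969
padtop c9 0 0 1.0
padtop c8 0 0 0.98
padtop c7 1 1 0.951
padtop c6 5 3 0.951
padtop c5 11 5 0.92
```

View pics/cmp2.png

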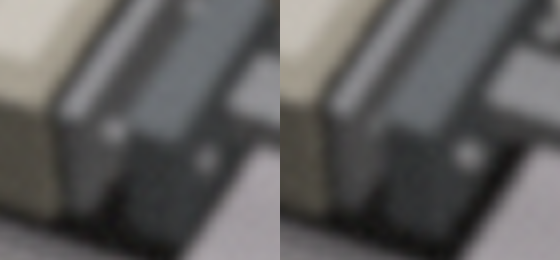

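Emit:
step_arm(motion=[{"x": 0.003,"y": 0.0013,"z": 0,"spin": -0.045,"hand": 0.1},{"x": 0.0061,"y": 0.0024,"z": 0,"spin": -0.09,"hand": 0.1}])

```text
t: 18.18
position: [0.5085, 0.0117, 0.1467]
tool_rot: [-0.38, 0.925, -0.001, -0.001]
wrist_force: [-5.9, -6.3, 6.2]
gripper_width: 0.0174
```

```bash
python3 st.py c10; python3 - <<'E'
import cv2,numpy as np
L=lambda n:cv2.cvtColor(cv2.imread(f"pics/{n}.png"),cv2.COLOR_BGR2GRAY).astype(np.float32)
t=L("c9")
for nm,(x0,y0,x1,y1) in {"bolt":(335,335,358,360),"jawtop":(325,265,360,330),"padtop":(270,290,310,345)}.items():
    for n in ("c10",):
        m=22; r=cv2.matchTemplate(L(n)[y0-m:y1+m,x0-m:x1+m],t[y0:y1,x0:x1],cv2.TM_CCOEFF_NORMED);_,v,_,l=cv2.minMaxLoc(r);print(nm,n,l[0]-m,l[1]-m,round(v,3))
E
```

```text
pos [0.5089 0.0118 0.1467] r 0.06548312599700674 theta 4.5857354098766505 Ftan -5.13551611747992 Frad -3.320611506358093 Fz 5.7106401587854165 w 0.017554003050542732 q6 2.238526093215867 t 18.225
bolt c10 -1 0 0.993
jawtop c10 -2 0 0.989
padtop c10 0 0 0.995
```

View pics/c10.png

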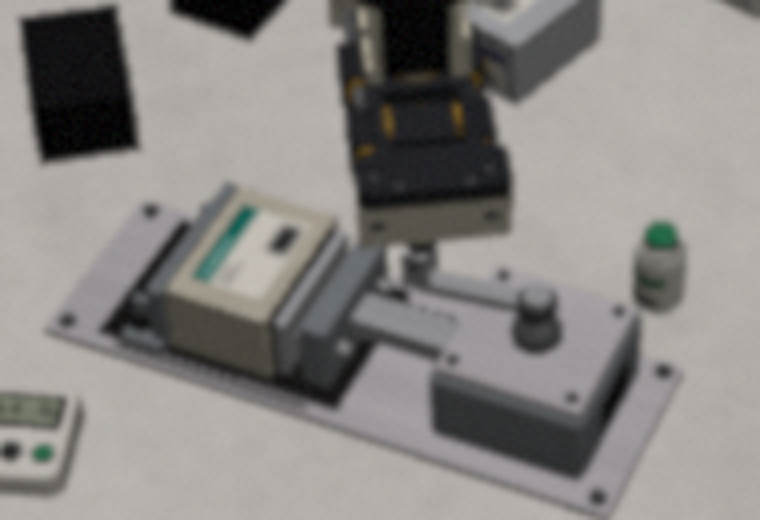

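Emit:
step_arm(motion=[{"x": 0,"y": 0,"z": 0,"spin": 0,"hand": 0.4},{"x": 0,"y": 0,"z": 0,"spin": 0,"hand": 0.5},{"x": 0,"y": 0,"z": 0,"spin": 0,"hand": 0.5},{"x": 0,"y": 0,"z": 0.03,"spin": 0,"hand": 0.5},{"x": 0,"y": 0,"z": 0.07,"spin": 0,"hand": 0.5},{"x": 0,"y": 0,"z": 0.11,"spin": 0,"hand": 0.5},{"x": 0,"y": 0,"z": 0.15,"spin": 0,"hand": 0.5},{"x": 0,"y": 0,"z": 0.15,"spin": 0,"hand": 0.5}])

```text
t: 19.23
position: [0.5104, 0.0127, 0.299]
tool_rot: [-0.379, 0.925, -0.002, 0.003]
wrist_force: [0.6, 0.0, -0.2]
gripper_width: 0.0457
```

```bash
python3 st.py c11; python3 - <<'E'
import cv2,numpy as np
L=lambda n:cv2.cvtColor(cv2.imread(f"pics/{n}.png"),cv2.COLOR_BGR2GRAY).astype(np.float32)
t=L("c9")
for nm,(x0,y0,x1,y1) in {"bolt":(335,335,358,360),"jawtop":(325,265,360,330),"padtop":(270,290,310,345),"carton":(170,200,270,350)}.items():
    for n in ("c10","c11",):
        m=22; r=cv2.matchTemplate(L(n)[y0-m:y1+m,x0-m:x1+m],t[y0:y1,x0:x1],cv2.TM_CCOEFF_NORMED);_,v,_,l=cv2.minMaxLoc(r);print(nm,n,l[0]-m,l[1]-m,round(v,3))
from h import *
s,f=load("scene"); A=np.array([.5305,-.05])
for th in (4.45,4.6,4.75):
  h=np.r_[A+.065*np.array([np.cos(.209-th),np.sin(.209-th)]),.102]
  print(th,(proj(s,f,h)-[210,180])*4,(proj(s,f,h+[0,0,.066])-[210,180])*4)
E
```

```text
pos [0.5094 0.0127 0.2969] r 0.06619171704359428 theta 4.5973795120595184 Ftan -0.2705232998731378 Frad -0.5016382926386951 Fz -0.6887161903490939 w 0.045840295677725205 q6 2.238616582307526 t 19.275
bolt c10 -1 0 0.993
bolt c11 -1 0 0.993
jawtop c10 -2 0 0.989
jawtop c11 -2 0 0.989
padtop c10 0 0 0.995
padtop c11 0 0 0.994
carton c10 0 0 1.0
carton c11 0 0 1.0
4.45 [414.11308042 265.73431626] [410.98351834 174.12768621]
4.6 [419.12871015 253.05269011] [416.19628928 161.47654371]
4.75 [426.67687248 241.11986754] [424.02938318 149.57348483]
```

View pics/c11.png

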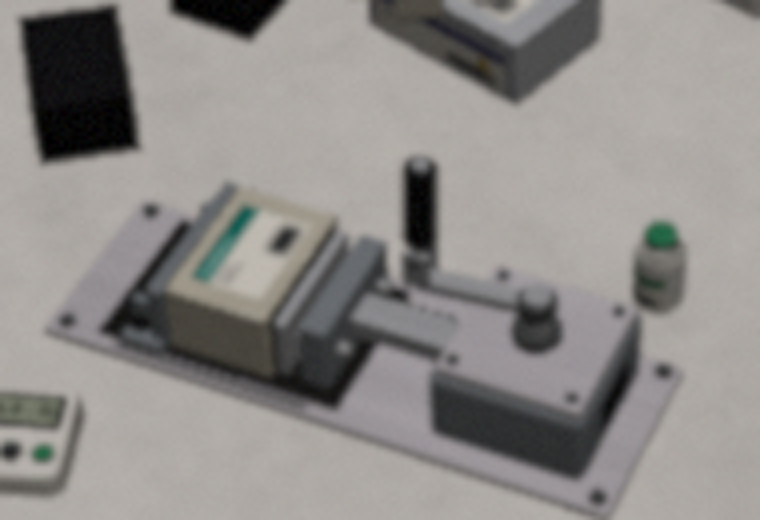

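```bash
python3 -c "
from station import *
print(hand_in())"
```

```text
the job is handed in; nothing more can be done
None
```

I swung the grip fully upright, wound the crank clockwise about 4.6 rad by it until the jaw held the carton against the fence, let go and handed the job in. My estimate of the final squeeze is about 14 N.

- **Raising the grip:** On the first lift the grip slipped in the lightly closed fingers. I regripped and pushed it to its stop. A picture with the hand clear showed it standing vertical before I cranked.
- **Squeeze from the pictures:** The carton stopped moving at about 4.1 rad. From there the pad was pushed in about 4.6 mm, which gives roughly 14 N.
- **Squeeze from the force readings:** These only loosely agree. Free winding read about 4 N at the grip. At about 4.5 rad the reading was 4.8 N, suggesting only 5–6 N of squeeze. The last reading while winding was 7.6 N, suggesting about 23 N. It then read 5.1 N once the crank stood still. I trusted the picture estimate.
- **Last picture after letting go:** The grip is upright. The carton is flat against the fence, and neither it nor the jaw moved on release. The bottle and timer look undisturbed; the tape was not in that picture. The arm is clear and reads about 0 N.

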